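Level the press fixture plate with a clip-on spirit level

ROBOT

A 6-joint arm with a two-finger parallel gripper is mounted at the origin on the work surface. World frame = base frame: x ahead of the robot, y to its left, z up, the work surface at z = 0. Lengths are in m, angles in rad, forces in N, time in s.
With the tool pointing down it reaches from about 0.3 to 0.775 m from the base axis. Payload 14.6 kg.
Tool frame: the origin (TCP) lies between the finger pads; the fingertips stand 19 mm ahead of it and the grasp point (between the pads) is the TCP; z points along the fingers, y is the direction in which the jaws open and shut (so a half turn about z gives the same grasp; the last joint's range is limited). The gripper opens to 94 mm and grips with 3 to 60 N. Pads are 16 mm wide; open, the fingers measure 119 mm over their backs; the gripper's body (75 mm by 177 mm) begins 78 mm behind the grasp point.
Start: joints at [-1.394, 0.3, 1.521, -0, 1.321, -0.067], TCP at [0.133, -0.534, 0.224] pointing down, gripper open.
Joint ranges: [-3.03, 3.03], [-0.79, 2.21], [0.23, 2.52], [-1.04, 4.18], [0, 3.07], [-2.55, 2.55]. Speed limits (rad/s): [2.22, 2.22, 2.57, 3.14, 3.14, 3.14].

INTERFACE

Orientations are given as [roll, pitch, yaw] about the fixed x, y, z axes, in that order (R = Rz(yaw) Ry(pitch) Rx(roll)).
In Python, from station import telemetry, vision, ctrl gives the robot as it stands. The module is installed in compiled form; this text tells all that it offers.
- The arm moves only by the shell command python3 -m creep 'ROWS' [FORCE]. ROWS is JSON, a list of rows, each a list of 3 entries, a list of its own where there are three numbers: the shift along the tool's x, y, z in units of 50 mm (1.0 is 50 mm), then the turn about the tool's z in units of 8 degrees (1.0 is 8 degrees), then the opening, from 0 (shut) to 1 (fully open). In form: [[[tx, ty, tz], twist, gripper], ...]. A call has 1 to 12 rows; each row is the pose to reach, as a shift and turn from the pose commanded when the call began, along the tool's axes at that moment; what a row does not reach only later rows make up. A row lasts 1/10 s, in which the tool goes at most 50 mm and 8.59 degrees, less where a joint would pass 70% of its speed; a pose out of reach is approached as far as the arm can. A call with a gripper value outside its range is refused whole. The fingers move at their own pace and stop on an object; FORCE is the grip in N (left out, the last holds). Time passes only in rows, so rows that repeat a pose let the fingers close. It gives the time, the measured TCP pose, the force and the opening at its end, in the units of the state.
- telemetry.get_obs(): the state, without advancing time (a new reading comes with each control period).
- vision.camera(name): name is "side" or "top"; returns a dict with "img" (384x512x3 uint8, red, green, blue), "depth" (384x512 float32, m along the optical axis (not along the pixel's ray), 0 where there is no reading), "vertical_fov" (degrees; the focal length in pixels is half the picture's height over the tangent of half this angle, whatever the lens; pixels are square), "cx", "cy" (the principal point, pixels), "dist" ([k1, k2, p1, p2, k3] as OpenCV has them; the pictures are not rectified), "extrinsics" (4x4, takes a point from camera to world coordinates). Camera axes: x right, y down, z forward; pixel columns grow to the right and rows downward; lengths in m; the calibration is good to about 2 mm. A picture is of the moment at which its call begins.
- ctrl.hand_in(): hands the job in, once; it reports no verdict.
The state is a dict: "time_s": time; "qpos": joint angles; "joint_vel": joint speeds; "tau": joint torques, N m; "ee_pos": TCP position; "eef_rot": TCP orientation; "force": force on the tool from outside, world axes, zero at the start; "moment": the same for the moment, N m; "grip_width": finger opening in m.
Only numpy, scipy, OpenCV 4.12 (cv2) and the standard library are available. Lean on these libraries where they do the work, as an engineer would, in place of code of your own. Each camera call takes 0.05 s, during which the arm holds its last target.

TASK

Pick up the clip-on spirit level by its two thumb rolls and clip it onto the upright rib of the fixture plate so that it sits right down on the rib, and let go of it. Then take hold of the red knob, push it down so that the sprung frame goes fully home on its seat, and turn the knob until the bubble stands in the middle of its vial. Finish still gripping the knob and holding it pushed down with the bubble centred, as a workmate is about to lock it; leave the other parts on the bench where they are.

Things in the scene. Friction and masses are not known exactly. Their poses are not given: they have to be found in the camera images.
- level_grip (a point): Clip-on spirit level: loose sprung clip like a clothes peg, 0.13 kg, standing on two blue jaws; 110 mm long (x, along its green vial), 28 mm wide at the feet, 69 mm high. This point: centre between the blue thumb rolls, 50 mm above the feet. Rolls: at y +-20 mm, 16 mm long, 10 mm thick, 50 mm wide over both. Vial: 16 mm thick, axis 10 mm above this point.
- level_seat (a point): On the same clip, same axes: middle of its flat underside (60 mm long) that sits on the rib top, 26 mm below level_grip. Squeezing the rolls along y with 20 N opens both jaws alike: 39 mm over the rolls, jaw gap 4 to 19 mm. Let go, it springs shut. Either way round is right. Pushed down on the rib (8 N) it settles flat; opening fingers can drag it up a few mm: follow down, or push it down after.
- bubble (a joint): Position of the white 21 mm long bubble in the vial along the level's own x axis, m, 0 in the middle (between the two black rings), limits +-0.034. It moves towards the higher end of the vial, 1.28 mm for each mrad of slope (23 mm per rad of knob turn), and takes about 2 s to settle.
- rib_top (a point): Middle of the top edge of the upright rib on the aluminium plate: rib 120 mm long (x), 6 mm thick (y), 30 mm high. Axes are the plate's (155 x 120 x 10 mm, top face 30 mm below this point). Plate and the dark sprung frame under it are hinged about y at the +x end (65 mm along x from here) on a fixed base; the -x end, towards the knob, tilts up and down. Slope at the start within +-40 mrad.
- frame (a joint): Lift of the sprung frame (it carries plate and knob) off its seat about the hinge, rad: 0 fully home, 0.015 floating up on its springs, as when nobody presses. About 4 to 7 N down on the knob seats it; keep near 11 N to hold it there.
- knob_grip (a point): Centre of the red round knob of the levelling screw, 36 mm in diameter, 24 mm high, upright, beyond the plate's -x edge at x -120, y -65 mm from rib_top, centre about level with the rib's top and 44 mm above the dark frame. It is sprung: it sinks up to 10 mm on its spindle at 1.5 N per mm, passing the push on to the frame, which then sinks about 3 mm to its seat.
- turn (a joint): Turn of the red knob, rad, clockwise from above positive, stops at +-1.5; takes about 0.15 N m and stays where it is left. Clockwise raises the knob end of the plate by 18 mrad per rad, counter-clockwise lowers it; the knob itself keeps its height. The base may stand too high or too low: about 0.6 to 1.1 rad one way or the other levels it once the frame is home; only the bubble tells.
- piston: matte aluminium piston, 50 mm in diameter, 45 mm high, origin under its centre; leave alone
- bushing: stainless guide bushing, 42 mm in diameter, 38 mm high, origin under its centre; leave alone
- plug_a: yellow plastic end plug, 38 mm in diameter, 24 mm high, origin under its centre; leave alone
- plug_b: second yellow plastic end plug, the same; leave alone
- wrench: steel wrench, 170 mm long, lying along its x axis; leave alone
- grease: white jar with a black lid, 60 mm in diameter, 75 mm high, origin under its centre; leave alone
There are look-alikes about, which are no part of the job. What is shaped like the part that bears level_grip but pink is not meant.

How it is judged:
By the outcome, as a careful person would: the job done as asked, in the order asked, and still so for the second after the job is handed in, while the arm keeps its last pose, push and grip.
It also fails if it takes over 64 s, if anything falls off the work surface, if the arm or the gripper's body presses on something with over 40 N, if the wrist force passes 120 N, or if a joint passes its speed limit or range.

## Working session

There is one attempt and no reset: what is moved stays moved. The work goes in short steps, Python scripts to look and compute and a shell command to move; the robot and the scene stay as the last step left them, time stands still between calls to the robot, and variables do not carry over. Pictures are saved under pics/ and viewed, and the job is handed in when it is done.

```bash
mkdir -p pics
cat > h.py <<'E'
import numpy as np, cv2
from station import telemetry, vision, ctrl
def cam(n):
    c=vision.camera(n); f=c['img'].shape[0]/2/np.tan(np.radians(c['vertical_fov'])/2)
    c['K']=np.array([[f,0,c['cx']],[0,f,c['cy']],[0,0,1.]]); c['D']=np.array(c['dist'],float); c['T']=np.array(c['extrinsics']); return c
def ray(c,uv):
    p=cv2.undistortPoints(np.array(uv,float).reshape(-1,1,2),c['K'],c['D']).reshape(-1,2)
    d=np.c_[p,np.ones(len(p))]@c['T'][:3,:3].T
    return c['T'][:3,3],d
def onplane(c,uv,z):
    o,d=ray(c,uv); return o+d*((z-o[2])/d[:,2])[:,None]
def bydepth(c,uv):
    o,d=ray(c,uv); uv=np.array(uv).reshape(-1,2).astype(int)
    return o+d*c['depth'][uv[:,1],uv[:,0]][:,None]
def proj(c,P):
    T=np.linalg.inv(c['T']); r,_=cv2.Rodrigues(T[:3,:3]); return cv2.projectPoints(np.array(P,float).reshape(-1,1,3),r,T[:3,3],c['K'],c['D'])[0].reshape(-1,2)
def save(c,name): cv2.imwrite('pics/'+name,c['img'][:,:,::-1])
E
python3 - <<'E'
from h import *
for n in('top','side'):
    c=cam(n); save(c,n+'0.png'); print(n,c['K'][0,0],c['T'].round(3).tolist(),c['D'])
print(telemetry.get_obs())
E
```

```text
top 457.4144971914172 [[-0.029, -0.982, 0.188, 0.355], [-1.0, 0.028, -0.008, 0.04], [0.003, -0.188, -0.982, 1.278], [0.0, 0.0, 0.0, 1.0]] [-0.09969931  0.          0.          0.          0.        ]
side 498.99197202182825 [[-0.757, -0.341, 0.557, -0.097], [-0.653, 0.373, -0.659, 0.827], [0.018, -0.863, -0.505, 0.685], [0.0, 0.0, 0.0, 1.0]] [-0.09019047  0.          0.          0.          0.        ]
{'time_s': 0.1, 'qpos': array([-1.39361400e+00,  3.00382430e-01,  1.52152953e+00, -1.46607523e-06,
        1.32071573e+00, -6.66326417e-02]), 'joint_vel': array([-0.00038707, -0.00343787, -0.00113887, -0.00084534, -0.00037492,
       -0.00075234]), 'tau': array([ 6.31894327e-04, -5.32644188e+01, -3.53283012e+01,  7.09981145e-02,
        2.34709441e-02, -4.80254232e-05]), 'ee_pos': array([ 0.13271327, -0.5335167 ,  0.22395677]), 'eef_rot': array([-3.14055983e+00, -6.74987818e-05,  2.43815294e-01]), 'force': array([ 0.30566556,  0.66269955, -0.49022017]), 'moment': array([ 0.0077815 , -0.02254459, -0.0075276 ]), 'grip_width': 0.09436286723601636}
```

View pics/top0.png

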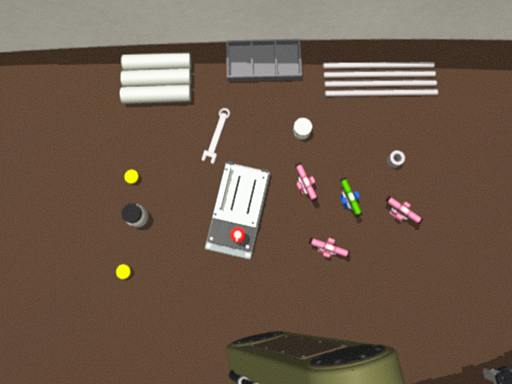

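View pics/side0.png

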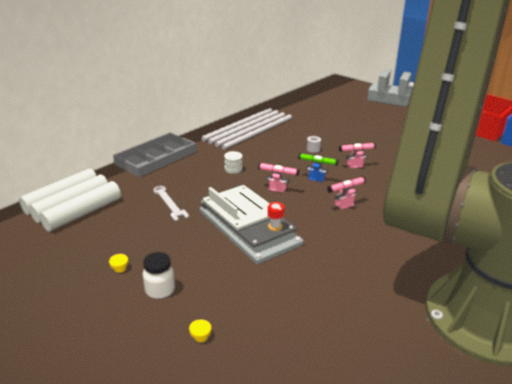

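Run:
```python
from h import *
a=cam('top');b=cam('side')
cv2.imwrite('pics/z1.png',np.hstack([cv2.resize(a['img'][150:265,195:285,::-1],None,fx=4.4,fy=4.4,interpolation=2),cv2.resize(a['img'][170:225,325:385,::-1],(400,506),interpolation=2)]))
cv2.imwrite('pics/z2.png',np.hstack([cv2.resize(b['img'][170:260,190:310,::-1],(640,480),interpolation=2)]))
def cent(c,m):
    n,l,s,ce=cv2.connectedComponentsWithStats(m.astype(np.uint8)); i=1+np.argmax(s[1:,4]); return l==i,ce[i],s[i]
for c,z in((a,.060),(b,.06)):
    h=cv2.cvtColor(c['img'],cv2.COLOR_RGB2HSV); H,S,V=[h[...,i].astype(int) for i in range(3)]
    g,ce,s=cent(c,(H>45)&(H<75)&(S>150)&(V>60))
    print('green',ce,s,onplane(c,ce,.06),bydepth(c,ce))
    pts=np.argwhere(g)[:,::-1]; P=onplane(c,pts,.060)[:,:2]; w,v=np.linalg.eigh(np.cov(P.T)); d=v[:,1]; t=(P-P.mean(0))@d
    print(' dir',np.degrees(np.arctan2(d[1],d[0])),'len',np.ptp(t),'mid',P.mean(0)+d*(t.max()+t.min())/2)
    bl,ce,s=cent(c,(H>100)&(H<125)&(S>120)&(V>40)&(np.abs(np.mgrid[:384,:512][1]-ce[0])<30)&(np.abs(np.mgrid[:384,:512][0]-ce[1])<30))
    print('blue',ce,s)
    r,ce,s=cent(c,((H<5)|(H>175))&(S>190)&(V>80)&(np.mgrid[:384,:512][1]<400))
    print('red',ce,s,onplane(c,ce,.07),bydepth(c,ce))
```

```text
green [350.56287425 197.16766467] [341 179  20  36 167] [[ 0.56421948 -0.22294516  0.06      ]] [[ 0.56338252 -0.22189269  0.06488151]]
 dir -159.1258804126547 len 0.10259602822965821 mid [ 0.56565909 -0.22241481]
blue [343.68 201.52] [340 195   8  14  50]
red [237.96296296 234.51851852] [231 228  14  15  81] [[0.47088248 0.08443226 0.07      ]] [[0.4683224  0.08344018 0.09677575]]
green [317.19047619 159.59047619] [300 154  36  11 105] [[ 0.56585105 -0.21960611  0.06      ]] [[ 0.56414097 -0.21690692  0.06161218]]
 dir -160.80602134021035 len 0.10438513454680935 mid [ 0.56752655 -0.21906476]
blue [315.8579235  173.12021858] [309 163  15  18 183]
red [275.77777778 211.81481481] [269 203  15  15 135] [[0.47615881 0.07542541 0.07      ]] [[0.45875721 0.09823599 0.08866752]]
```

View pics/z1.png

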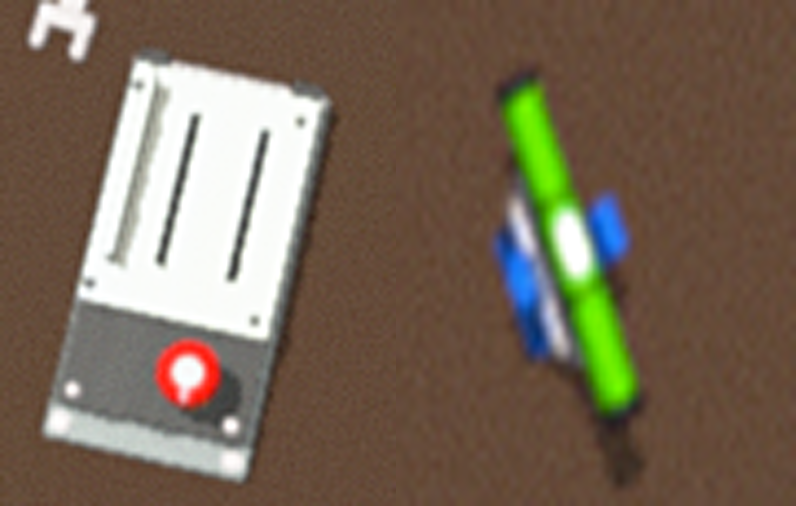

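View pics/z2.png

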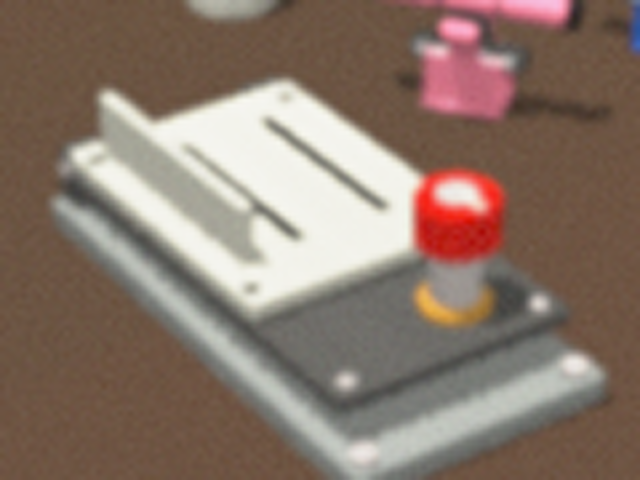

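Run:
```python
from h import *
a=cam('top');b=cam('side')
np.set_printoptions(suppress=True,linewidth=200,precision=4)
for c,(u0,u1,v0,v1) in((a,(200,275,155,262)),(b,(195,305,180,262))):
    uv=np.array([(u,v) for v in range(v0,v1) for u in range(u0,u1)]); P=bydepth(c,uv)
    Z=P[:,2].reshape(v1-v0,u1-u0)
    print(np.histogram(Z,bins=np.arange(-.01,.12,.005)))
    im=np.clip(Z/.12*255,0,255).astype(np.uint8)
    cv2.imwrite('pics/d_%d.png'%u0,cv2.resize(cv2.applyColorMap(im,cv2.COLORMAP_JET),None,fx=5,fy=5,interpolation=0))
    np.save('P%d.npy'%u0,P)
```

```text
(array([ 108, 1872, 1706,  163,  333,  203,    3,    6,  165,  717,  906, 1310,  194,   11,   10,   10,   47,   59,   12,   17,  105,   41,    0,    0,    0]), array([-0.01 , -0.005,  0.   ,  0.005,  0.01 ,  0.015,  0.02 ,  0.025,  0.03 ,  0.035,  0.04 ,  0.045,  0.05 ,  0.055,  0.06 ,  0.065,  0.07 ,  0.075,  0.08 ,  0.085,  0.09 ,  0.095,  0.1  ,  0.105,
        0.11 ,  0.115]))
(array([   1, 3185, 1175,  213,  975,  127,   33,   85,  276,  791,  696,  794,   72,   91,   53,   52,  101,   72,   37,   42,  111,    2,    0,    0,    0]), array([-0.01 , -0.005,  0.   ,  0.005,  0.01 ,  0.015,  0.02 ,  0.025,  0.03 ,  0.035,  0.04 ,  0.045,  0.05 ,  0.055,  0.06 ,  0.065,  0.07 ,  0.075,  0.08 ,  0.085,  0.09 ,  0.095,  0.1  ,  0.105,
        0.11 ,  0.115]))
```

View pics/d_200.png

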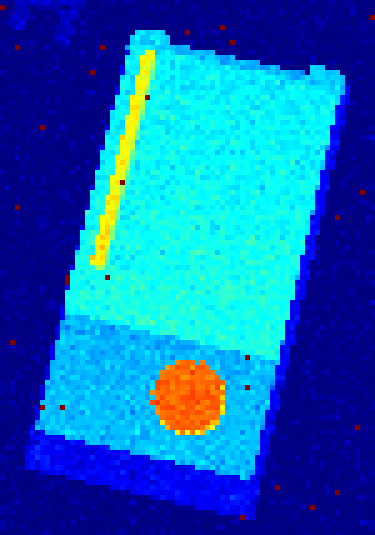

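View pics/d_195.png

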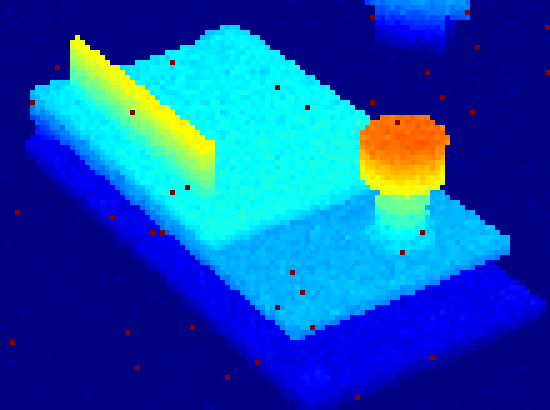

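Run:
```python
from h import *
np.set_printoptions(suppress=True,linewidth=200,precision=4)
def rect(P):
    r=cv2.minAreaRect((P[:,:2]*1000).astype(np.float32)); return r
for n in(200,195):
    P=np.load('P%d.npy'%n); kn=P[(P[:,2]>.088)&(P[:,2]<.105)]; kn=kn[np.linalg.norm(kn[:,:2]-np.median(kn[:,:2],0),axis=1)<.025]
    print('knobtop',len(kn),kn.mean(0),(kn.max(0)+kn.min(0))/2,np.ptp(kn,axis=0), cv2.minEnclosingCircle((kn[:,:2]*1000).astype(np.float32)))
    k=kn[:,:2].mean(0)
    far=np.linalg.norm(P[:,:2]-k,axis=1)>.035
    rb=P[far&(P[:,2]>(.07 if n==200 else .074))&(P[:,2]<.088)&(P[:,1]>.07)]
    print('rib',len(rb),rb.mean(0),np.ptp(rb,axis=0),np.ptp(rb[:,2]),rect(rb))
    pl=P[far&(P[:,2]>.0415)&(P[:,2]<.056)]; print(' plate',rect(pl)); A=np.c_[pl[:,:2],np.ones(len(pl))]; s=np.linalg.lstsq(A,pl[:,2],rcond=None)[0]; print(s)
    A=np.c_[rb[:,:2],np.ones(len(rb))]
    al=np.array([np.cos(np.radians(-12)),np.sin(np.radians(-12))])
P=np.load('P200.npy');rb=P[(P[:,2]>.068)&(P[:,2]<.088)&(P[:,1]>.09)&(np.linalg.norm(P[:,:2]-[.47,.085],axis=1)>.035)]
w,v=np.linalg.eigh(np.cov(rb[:,:2].T)); print(v[:,1],np.degrees(np.arctan(v[1,1]/v[0,1])))
t=(rb[:,:2]-rb[:,:2].mean(0))@v[:,1]; print(np.polyfit(t,rb[:,2],1),t.min(),t.max(),rb[:,:2].mean(0)+v[:,1]*(t.max()+t.min())/2)
```

```text
knobtop 159 [0.4707 0.0857 0.0932] [0.4705 0.0861 0.0936] [0.0369 0.0367 0.0112] ((470.9189147949219, 85.55614471435547), 19.05985450744629)
rib 104 [0.6008 0.1189 0.0755] [0.115  0.0341 0.0125] 0.012478221920709798 ((602.4931640625, 118.52827453613281), (6.487711429595947, 119.13990783691406), 75.62824249267578)
 plate ((557.2142333984375, 84.11737060546875), (120.20957946777344, 227.32174682617188), 75.49510192871094)
[-0.0227  0.0033  0.0592]
knobtop 137 [0.468  0.0885 0.0918] [0.4693 0.0861 0.0919] [0.0359 0.0396 0.0074] ((468.6927795410156, 86.00215911865234), 20.09541893005371)
rib 62 [0.5873 0.1229 0.0754] [0.1113 0.0302 0.0039] 0.0038806088174314635 ((599.824462890625, 119.32477569580078), (8.86463737487793, 114.18354797363281), 76.37094116210938)
 plate ((581.6758422851562, 77.79761505126953), (122.14224243164062, 158.4075469970703), 75.37381744384766)
[-0.0119  0.0175  0.0511]
[-0.9685  0.249 ] -14.418492685431366
[0.0252 0.0753] -0.061346208197565075 0.05779741252635449 [0.6025 0.1184]
```

```bash
cat >> h.py <<'E'
def go(x,y,z,yawdeg,cur=None):
    o=telemetry.get_obs(); p=np.array(o['ee_pos']); ya=o['eef_rot'][2]
    from scipy.spatial.transform import Rotation as Ro
    R=Ro.from_euler('xyz',o['eef_rot']).as_matrix()
    s=R.T@(np.array([x,y,z])-p)/.05
    d=(yawdeg-np.degrees(ya)+90)%180-90
    print('shift',s.round(3),'twist',round(-d/8,3),'t',round(o['time_s'],2),'q',np.round(o['qpos'],2), 'rot',np.round(o['eef_rot'],4),'w',round(o['grip_width'],4),'F',np.round(o['force'],1))
E
python3 -c "
from h import *
go(.5663,-.2212,.14,20)"
```

```text
shift [ 9.923 -3.971  1.687] twist -0.754 t 0.3 q [-1.39  0.3   1.52 -0.    1.32 -0.07] rot [-3.1413  0.      0.2438] w 0.0935 F [-0.8 -0.2 -0.2]
```

```bash
python3 -m creep '[[[9.92,-3.97,1.69],-0.75,1],[[9.92,-3.97,1.69],-0.75,1],[[9.92,-3.97,1.69],-0.75,1],[[9.92,-3.97,1.69],-0.75,1],[[9.92,-3.97,1.69],-0.75,1],[[9.92,-3.97,1.69],-0.75,1],[[9.92,-3.97,1.69],-0.75,1],[[9.92,-3.97,1.69],-0.75,1],[[9.92,-3.97,1.69],-0.75,1],[[9.92,-3.97,1.69],-0.75,1],[[9.92,-3.97,1.69],-0.75,1],[[9.92,-3.97,1.69],-0.75,1]]' 25
python3 - <<'E'
from h import *
a=cam('top');b=cam('side')
go(.5663,-.2212,.05,20)
cv2.imwrite('pics/a1.png',np.hstack([cv2.resize(a['img'][150:250,300:400,::-1],(400,400)),cv2.resize(b['img'][110:210,270:370,::-1],(400,400))]))
E
```

```text
time_s: 1.5
ee_pos: [0.5686, -0.2181, 0.1385]
eef_rot: [-3.14, 0.001, 0.353]
force: [-0.9, 0.1, -0.3]
grip_width: 0.0938
shift [1.000e-03 7.000e-03 1.789e+00] twist 0.006 t 1.6 q [-0.43  0.5   1.44 -0.    1.2   0.79] rot [-3.1411e+00  8.0000e-04  3.4990e-01] w 0.094 F [-1.2 -0.5  0.2]
```

View pics/a1.png

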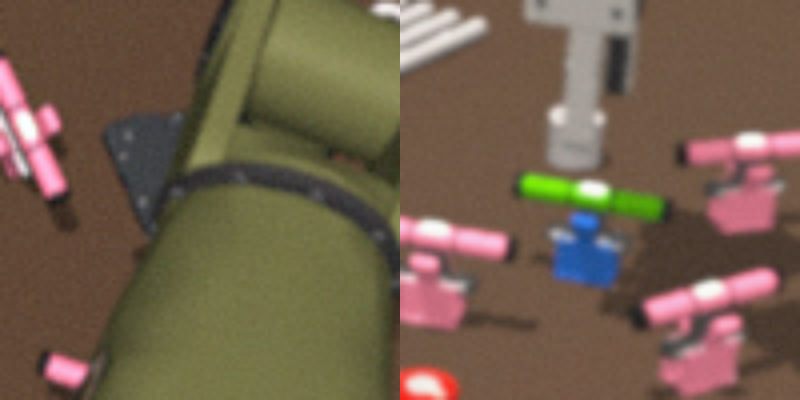

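Run:
```python
from h import *
b=cam('side')
t=np.radians(20);ex=np.array([np.cos(t),np.sin(t),0]);ey=np.array([-np.sin(t),np.cos(t),0]);g=np.array([.5663,-.2212,.05])
q=[g+.02*ey, g+ex*.055+[0,0,.01],g-ex*.055+[0,0,.01]]
uv=proj(b,q); print(uv)
im=cv2.resize(b['img'][140:200,280:360,::-1],(800,600),interpolation=2)
for p in uv: cv2.circle(im,tuple(int(x) for x in ((p-[280,140]+.5)*10)),4,(0,0,255),-1)
cv2.imwrite('pics/a2.png',im)
```

```text
[[315.25109238 165.66697226]
 [298.29927317 155.85279834]
 [336.88114303 162.92732981]]
```

View pics/a2.png

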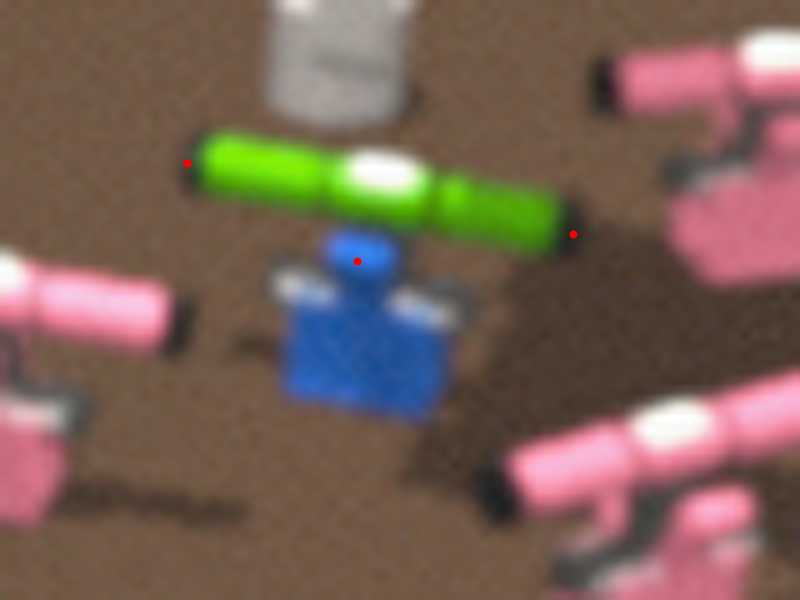

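```bash
python3 -m creep '[[[0,0,0.9],0,1],[[0,0,1.79],0,1],[[0,0,1.79],0,1],[[0,0,1.79],0,0],[[0,0,1.79],0,0],[[0,0,1.79],0,0],[[0,0,1.79],0,0],[[0,0,1.79],0,0],[[0,0,1.79],0,0]]' 25
python3 - <<'E'
from h import *
b=cam('side');go(.6,.11,.2,-14.4)
cv2.imwrite('pics/a3.png',cv2.resize(b['img'][120:210,270:390,::-1],(800,600),interpolation=2))
E
```

```text
time_s: 2.55
ee_pos: [0.5664, -0.2214, 0.0509]
eef_rot: [3.141, -0.0, 0.349]
force: [0.8, 0.1, 1.7]
grip_width: 0.0493
shift [ 2.896 -6.01  -2.979] twist 4.298 t 2.6 q [-0.43  0.61  1.5  -0.    1.03  0.79] rot [ 3.1387e+00 -1.7000e-03  3.4880e-01] w 0.0461 F [ -0.3 -11.3  24.3]
```

View pics/a3.png

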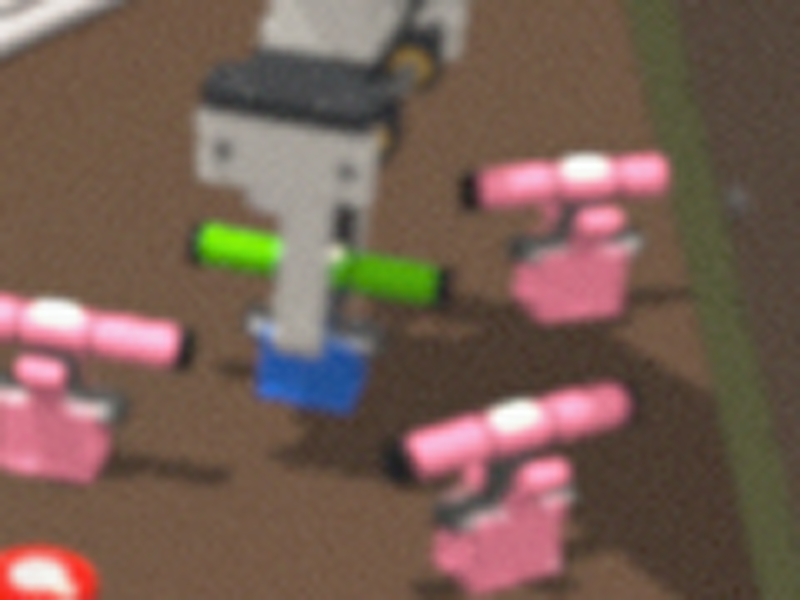

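```bash
python3 -m creep '[[[0,0,0],0,0],[[0,0,0],0,0],[[0,0,0],0,0]]' 25; python3 -c "
from h import *
go(.6,.11,.2,-14.4)"
```

```text
time_s: 2.9
ee_pos: [0.568, -0.223, 0.0537]
eef_rot: [3.136, -0.004, 0.349]
force: [-1.1, -4.2, 19.8]
grip_width: 0.0377
shift [ 2.888 -6.024 -2.948] twist 4.296 t 2.9 q [-0.43  0.61  1.5  -0.    1.03  0.79] rot [ 3.136  -0.0041  0.3485] w 0.0377 F [-1.1 -4.2 19.8]
```

```bash
python3 -m creep '[[[0,0,-0.3],0,0],[[0,0,-0.8],0,0],[[0,0,-1.4],0,0],[[0.2,-0.4,-2.2],0.3,0],[[0.8,-1.2,-2.9],0.9,0],[[1.15,-2.1,-2.9],1.6,0],[[1.5,-3.0,-2.9],2.3,0],[[1.9,-3.9,-2.9],3,0],[[2.4,-4.9,-2.9],3.7,0],[[2.7,-5.6,-2.9],4.1,0],[[2.9,-6.0,-2.9],4.3,0],[[2.9,-6.0,-2.9],4.3,0]]'; python3 -c "
from h import *
go(.6015,.1187,.2,-14.4)
a=cam('top');b=cam('side')
cv2.imwrite('pics/b1.png',np.hstack([cv2.resize(a['img'][120:240,180:300,::-1],(400,400)),cv2.resize(b['img'][110:250,150:290,::-1],(400,400))]))"
```

```text
time_s: 4.1
ee_pos: [0.5996, 0.1132, 0.1954]
eef_rot: [-3.141, 0.001, -0.249]
force: [0.1, -1.9, -2.3]
grip_width: 0.0376
shift [ 0.01  -0.117 -0.092] twist 0.018 t 4.1 q [0.13 0.46 1.37 0.   1.31 1.95] rot [-3.1414e+00  8.0000e-04 -2.4890e-01] w 0.0376 F [ 0.1 -1.9 -2.3]
```

View pics/b1.png

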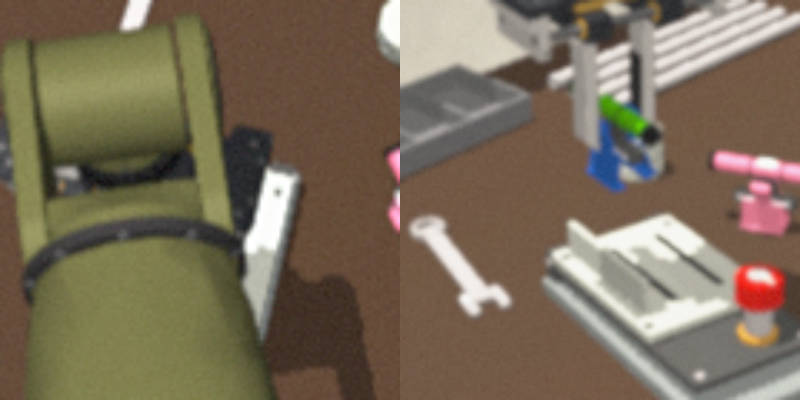

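Run:
```python
from h import *
np.set_printoptions(suppress=True,linewidth=200,precision=4)
b=cam('side')
im=cv2.resize(b['img'][125:185,205:265,::-1],(600,600),interpolation=2)
h=cv2.cvtColor(b['img'],cv2.COLOR_RGB2HSV); H,S,V=[h[...,i].astype(int) for i in range(3)]
g=(H>45)&(H<75)&(S>150)&(V>50); pts=np.argwhere(g)[:,::-1]; pts=pts[(pts[:,0]<290)]
P=bydepth(b,pts); m=np.median(P,0); P=P[np.linalg.norm(P-m,axis=1)<.08]
yaw=-.2489; ex=np.array([np.cos(yaw),np.sin(yaw),0]); ey=np.array([-np.sin(yaw),np.cos(yaw),0])
tcp=telemetry.get_obs()['ee_pos']; print(tcp)
L=np.c_[(P-tcp)@ex,(P-tcp)@ey,P[:,2]-tcp[2]]; print(len(L),L.min(0),L.max(0),L.mean(0)); print(np.polyfit(L[:,0],L[:,2],1),np.polyfit(L[:,0],L[:,1],1))
R=np.array([ex,ey,[0,0,1]])
q=[tcp+R.T@np.array(v) for v in [(-.055,0,.01),(.055,0,.01),(-.055,0,.018),(0,0,0),(0,-.02,0)]]
for p in proj(b,q): cv2.circle(im,tuple(int(x) for x in ((p-[205,125]+.5)*10)),4,(0,0,255),-1)
cv2.imwrite('pics/b2.png',im)
```

```text
[0.5998 0.1094 0.1954]
86 [-0.052  -0.0001  0.0033] [0.0071 0.0104 0.0159] [-0.0216  0.0064  0.0111]
[-0.0096  0.0109] [0.0078 0.0066]
```

View pics/b2.png

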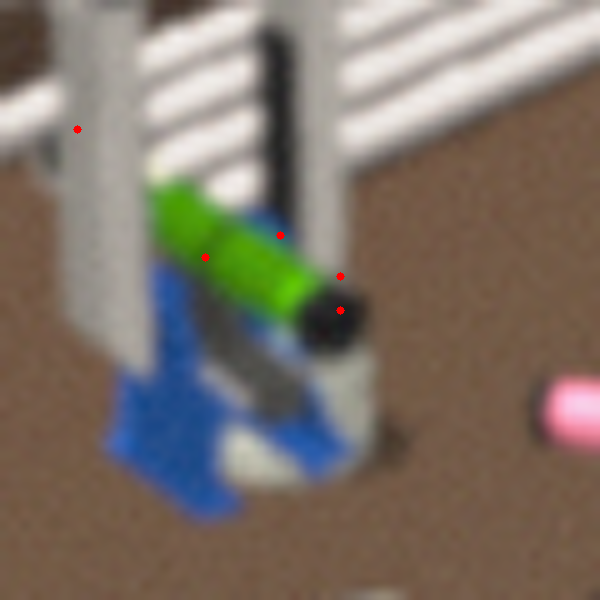

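```bash
python3 -c "
from h import *
go(.6015,.1187,.15,-14.4)"
```

```text
shift [-0.014 -0.19   0.909] twist -0.003 t 4.25 q [ 0.12  0.46  1.38 -0.    1.31  1.94] rot [ 3.1412e+00  5.0000e-04 -2.5170e-01] w 0.0374 F [ 0.9  0.3 -1.3]
```

```bash
python3 -m creep '[[[-0.01,-0.19,0.3],0,0],[[-0.01,-0.19,0.91],0,0],[[-0.01,-0.19,0.91],0,0],[[-0.01,-0.19,0.91],0,0]]'
python3 - <<'E'
from h import *
b=cam('side');a=cam('top');go(.6015,.1187,.105,-14.4)
cv2.imwrite('pics/b3.png',np.hstack([cv2.resize(b['img'][130:220,180:270,::-1],(600,600),interpolation=2)]))
E
```

```text
time_s: 4.65
ee_pos: [0.6018, 0.119, 0.1497]
eef_rot: [3.141, 0.001, -0.253]
force: [0.2, 0.2, -0.3]
grip_width: 0.038
shift [-0.016  0.016  0.923] twist -0.007 t 4.75 q [0.14 0.51 1.41 0.   1.22 1.96] rot [-3.141e+00 -1.400e-03 -2.523e-01] w 0.038 F [ 0.3  0.4 -2.4]
```

View pics/b3.png

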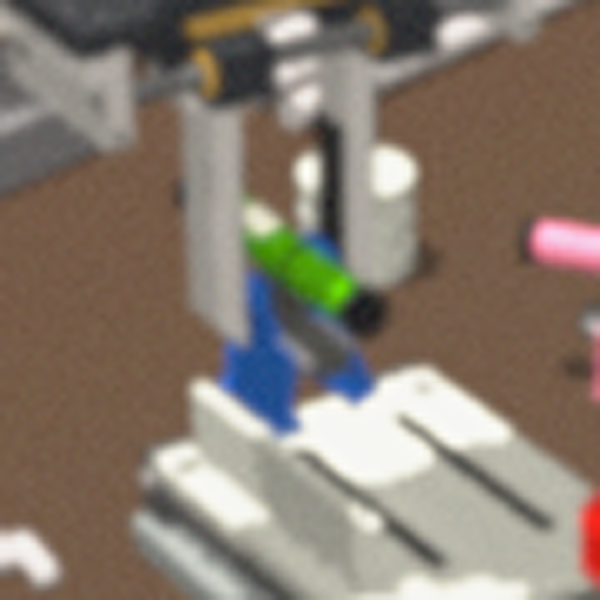

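```bash
python3 -m creep '[[[-0.01,0.01,0.25],0,0],[[-0.01,0.01,0.5],0,0],[[-0.01,0.01,0.7],0,0],[[-0.01,0.01,0.8],0,0],[[-0.01,0.01,0.8],0,0]]'
python3 - <<'E'
from h import *
b=cam('side');go(.6015,.1187,.105,-14.4)
cv2.imwrite('pics/b4.png',np.hstack([cv2.resize(b['img'][130:220,180:270,::-1],(600,600),interpolation=2)]))
E
```

```text
time_s: 5.25
ee_pos: [0.6009, 0.1192, 0.1089]
eef_rot: [3.141, 0.001, -0.252]
force: [0.2, 0.3, -2.1]
grip_width: 0.0381
shift [0.009 0.006 0.091] twist -0.003 t 5.3 q [0.14 0.55 1.45 0.   1.15 1.96] rot [ 3.1413e+00  7.0000e-04 -2.5180e-01] w 0.0379 F [-0.1  1.  -2.2]
```

View pics/b4.png

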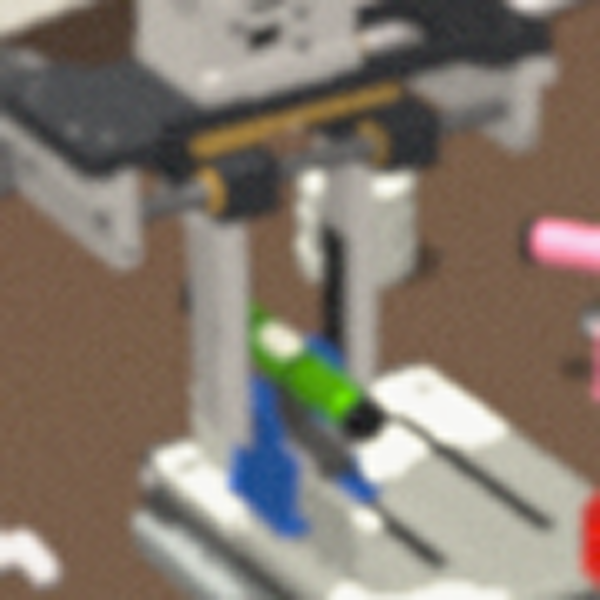

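```bash
python3 -m creep '[[[0,0,0.06],0,0],[[0,0,0.1],0,0],[[0,0,0.1],0,0]]'
```

```text
time_s: 5.6
ee_pos: [0.6017, 0.119, 0.1053]
eef_rot: [-3.141, -0.001, -0.252]
force: [0.6, 0.7, 0.6]
grip_width: 0.0381
```

```bash
python3 -m creep '[[[0,0,0.05],0,0],[[0,0,0.08],0,0],[[0,0,0.08],0,0]]'; python3 -c "
from h import *
go(.6015,.1187,.1,-14.4)"
```

```text
time_s: 5.9
ee_pos: [0.6018, 0.1192, 0.1036]
eef_rot: [-3.141, -0.002, -0.252]
force: [-8.8, -1.3, 23.1]
grip_width: 0.0378
shift [-0.004  0.011  0.072] twist -0.004 t 5.9 q [ 0.14  0.56  1.45 -0.    1.13  1.96] rot [-3.1407e+00 -2.2000e-03 -2.5180e-01] w 0.0378 F [-8.8 -1.3 23.1]
```

```bash
python3 -m creep '[[[0,0,0],0,0.45],[[0,0,0.02],0,0.5],[[0,0,0.04],0,0.55],[[0,0,0.04],0,0.65],[[0,0,0.04],0,0.7],[[0,0,0.04],0,0.7]]'
python3 - <<'E'
from h import *
b=cam('side');go(.6015,.1187,.105,-14.4)
cv2.imwrite('pics/b5.png',np.hstack([cv2.resize(b['img'][140:230,180:270,::-1],(600,600),interpolation=2)]))
E
```

```text
time_s: 6.5
ee_pos: [0.6011, 0.1191, 0.0987]
eef_rot: [3.141, 0.0, -0.252]
force: [-0.9, -1.0, -0.5]
grip_width: 0.0654
shift [ 0.008  0.005 -0.125] twist -0.004 t 6.55 q [ 0.14  0.56  1.46 -0.    1.13  1.96] rot [ 3.1414e+00  4.0000e-04 -2.5190e-01] w 0.0658 F [-0.  -0.6 -0.7]
```

View pics/b5.png

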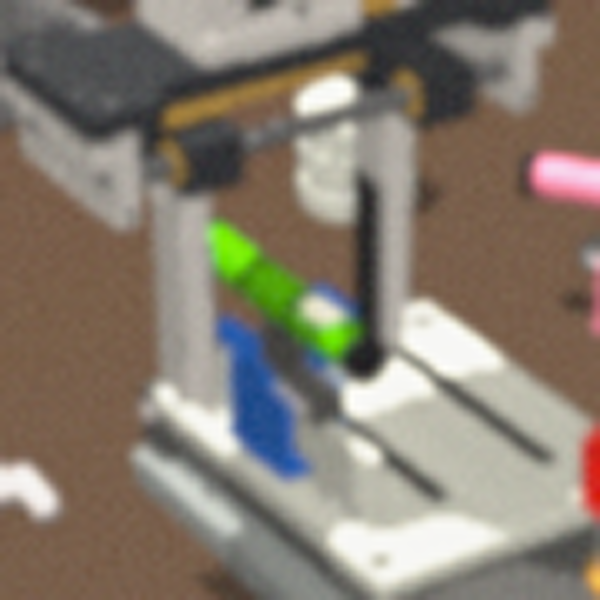

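```bash
python3 -m creep '[[[0,0,-0.5],0,0.7],[[0,0,-1.2],0,0.7],[[0,0,-1.5],0,0.7],[[0,0,-1.5],0,0.7]]'
python3 - <<'E'
from h import *
b=cam('side');go(.47,.0858,.17,23)
cv2.imwrite('pics/b6.png',np.hstack([cv2.resize(b['img'][140:230,180:270,::-1],(600,600),interpolation=2)]))
E
```

```text
time_s: 6.95
ee_pos: [0.602, 0.1192, 0.1759]
eef_rot: [-3.14, -0.003, -0.252]
force: [-0.2, -1.4, 0.2]
grip_width: 0.0658
shift [-2.378  1.3    0.075] twist -4.679 t 7.0 q [0.14 0.48 1.39 0.   1.27 1.96] rot [-3.1413e+00 -8.0000e-04 -2.5190e-01] w 0.066 F [-0.5  0.4  0.3]
```

View pics/b6.png

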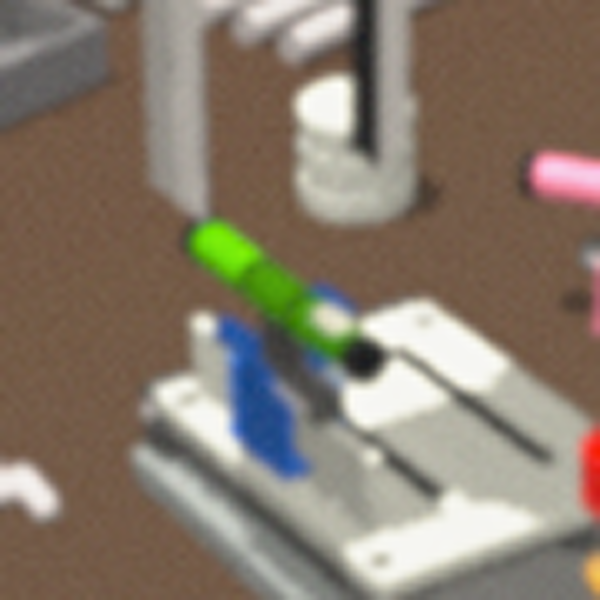

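Run:
```python
from h import *
np.set_printoptions(suppress=True,linewidth=200,precision=4)
b=cam('side')
h=cv2.cvtColor(b['img'],cv2.COLOR_RGB2HSV); H,S,V=[h[...,i].astype(int) for i in range(3)]
g=((H>45)&(H<75)&(S>150)&(V>50)); 
n,l,s,ce=cv2.connectedComponentsWithStats(g.astype(np.uint8)); s[0,4]=0
pts=np.argwhere((l>0)&(np.mgrid[:384,:512][1]<280))[:,::-1]; P=bydepth(b,pts)
yaw=np.radians(-14.4); ex=np.array([np.cos(yaw),np.sin(yaw),0]); ey=np.array([-np.sin(yaw),np.cos(yaw),0]); o=np.array([.6015,.1187,0])
# rays onto rib mid-plane
oo,d=ray(b,pts); t=((o-oo)@ey)/(d@ey); Q=oo+d*t[:,None]; X=(Q-o)@ex
print('onplane fit',np.polyfit(X,Q[:,2],1),X.min(),X.max())
X=(P-o)@ex; k=(np.abs((P-o)@ey)<.03); p=np.polyfit(X[k],P[k,2],1); print('depth',p,X[k].min(),X[k].max(),((P-o)@ey)[k].mean())
# rib: pixels w/ depth
uv=np.array([(u,v) for v in range(170,240) for u in range(195,260)]);P=bydepth(b,uv);L=np.c_[(P-o)@ex,(P-o)@ey,P[:,2]]
for a0,a1 in((-.06,-.045),(-.045,-.033),(.04,.06)):
    k=(L[:,0]>a0)&(L[:,0]<a1)&(abs(L[:,1])<.006)&(L[:,2]<.095)&(L[:,2]>.05);print(a0,k.sum(),np.sort(L[k,2])[-6:] if k.sum() else 0)
```

```text
onplane fit [-0.0298  0.1099] -0.03798273845074122 0.06509998707665247
depth [-0.012   0.1154] -0.048925531163111435 0.052222505753754145 0.005236728747047704
-0.06 60 [0.0759 0.076  0.0766 0.0772 0.0775 0.0788]
-0.045 34 [0.0757 0.0758 0.0759 0.0765 0.0766 0.0772]
0.04 37 [0.0721 0.0726 0.0733 0.0735 0.0744 0.0754]
```

```bash
python3 -m creep '[[[0,0,0],0,0],[[0,0,0],0,0],[[0,0,0],0,0],[[0,0,0.2],0,0],[[0,0,0.4],0,0],[[0,0,0.6],0,0],[[0,0,0.66],0,0],[[0,0,0.66],0,0]]'
```

```text
time_s: 7.85
ee_pos: [0.6011, 0.119, 0.1402]
eef_rot: [3.141, 0.001, -0.252]
force: [-0.7, 0.6, -0.4]
grip_width: 0.0052
```

```bash
python3 -m creep '[[[0,0,0.04],0,0],[[0,0,0.06],0,0],[[0,0,0.06],0,0]]'
```

```text
time_s: 8.15
ee_pos: [0.6016, 0.1192, 0.139]
eef_rot: [-3.141, -0.001, -0.252]
force: [-2.2, -0.4, 4.8]
grip_width: 0.0002
```

```bash
python3 -m creep '[[[0,0,0.02],0,0],[[0,0,0.03],0,0],[[0,0,0.03],0,0],[[0,0,0.03],0,0]]'
```

```text
time_s: 8.55
ee_pos: [0.6018, 0.1193, 0.1386]
eef_rot: [-3.14, -0.002, -0.252]
force: [-5.3, 0.8, 14.4]
grip_width: 0.0004
```

```bash
python3 -m creep '[[[0,0,-0.4],0,0],[[0,0,-0.8],0,0.8],[[0,0,-0.8],0,0.8]]'; python3 -c "
from h import *
go(.4698,.0858,.15,23)"
```

```text
time_s: 8.85
ee_pos: [0.6024, 0.1192, 0.1794]
eef_rot: [-3.14, -0.005, -0.252]
force: [0.0, 1.0, -0.6]
grip_width: 0.0129
shift [-2.403  1.309  0.574] twist -4.679 t 8.85 q [ 0.14  0.48  1.38 -0.    1.28  1.96] rot [-3.1397 -0.0046 -0.2519] w 0.0129 F [ 0.   1.  -0.6]
```

```bash
python3 -m creep '[[[-0.8,0.4,0],-1,0.85],[[-1.6,0.8,0],-2,0.85],[[-2.4,1.3,0.1],-3,0.85],[[-2.4,1.3,0.57],-4,0.85],[[-2.4,1.3,0.57],-4.68,0.85],[[-2.4,1.3,0.57],-4.68,0.85],[[-2.4,1.3,0.57],-4.68,0.85]]'
python3 - <<'E'
from h import *
b=cam('side');a=cam('top');go(.4698,.0858,.0805,23)
cv2.imwrite('pics/c1.png',np.hstack([cv2.resize(b['img'][150:260,190:300,::-1],(400,400),interpolation=2),cv2.resize(a['img'][150:260,190:300,::-1],(400,400),interpolation=2)]))
E
```

```text
time_s: 9.55
ee_pos: [0.469, 0.0861, 0.1478]
eef_rot: [3.142, -0.0, 0.399]
force: [-0.2, 0.1, 0.8]
grip_width: 0.069
shift [0.011 0.011 1.349] twist -0.015 t 9.65 q [0.1  0.22 1.81 0.   1.11 1.28] rot [ 3.1415e+00 -2.0000e-04  3.9930e-01] w 0.0764 F [-0.3  0.4  0.3]
```

View pics/c1.png

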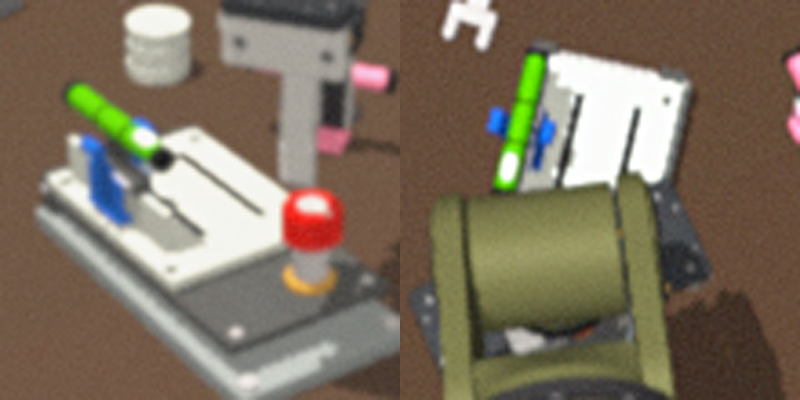

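```bash
python3 -m creep '[[[0.01,0.01,0.5],0,0.85],[[0.01,0.01,1.0],0,0.85],[[0.01,0.01,1.35],0,0.85],[[0.01,0.01,1.35],0,0.85],[[0.01,0.01,1.35],0,0],[[0.01,0.01,1.35],0,0],[[0.01,0.01,1.35],0,0],[[0.01,0.01,1.35],0,0],[[0.01,0.01,1.35],0,0],[[0.01,0.01,1.35],0,0],[[0.01,0.01,1.35],0,0]]' 45
python3 - <<'E'
from h import *
b=cam('side');a=cam('top');go(.4698,.0858,.0685,23)
cv2.imwrite('pics/c2.png',np.hstack([cv2.resize(b['img'][150:260,190:300,::-1],(400,400),interpolation=2),cv2.resize(a['img'][150:260,190:300,::-1],(400,400),interpolation=2)]))
E
```

```text
time_s: 10.75
ee_pos: [0.4698, 0.0854, 0.0806]
eef_rot: [3.141, -0.0, 0.402]
force: [1.7, -4.9, 0.6]
grip_width: 0.0353
shift [ 0.003 -0.006  0.242] twist 0.001 t 10.85 q [ 0.1   0.32  1.86 -0.    0.96  1.27] rot [ 3.1409e+00 -4.0000e-04  4.0150e-01] w 0.0353 F [ 1.3 -5.   1.1]
```

View pics/c2.png

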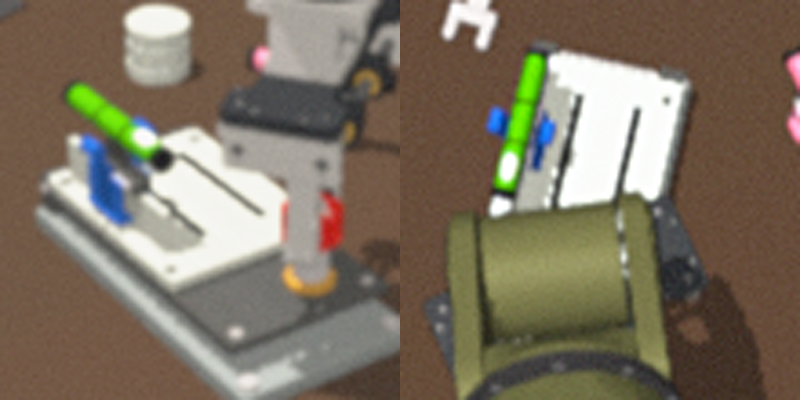

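```bash
python3 -m creep '[[[0,0,0.08],0,0],[[0,0,0.16],0,0],[[0,0,0.22],0,0],[[0,0,0.22],0,0],[[0,0,0.22],0,0]]'
```

```text
time_s: 11.35
ee_pos: [0.4695, 0.0856, 0.0698]
eef_rot: [3.141, 0.0, 0.402]
force: [-5.0, -5.0, 12.5]
grip_width: 0.035
```

```bash
cat >> h.py <<'E'
def bub(name):
    a=cam('top'); z=.11
    yaw=np.radians(-14.4); ex=np.array([np.cos(yaw),np.sin(yaw),0]); ey=np.array([-np.sin(yaw),np.cos(yaw),0]); o=np.array([.6015,.1187,z])
    F=cv2.resize(a['img'],None,fx=8,fy=8,interpolation=cv2.INTER_CUBIC)
    h=cv2.cvtColor(a['img'],cv2.COLOR_RGB2HSV)
    # sample along vial axis
    s=np.arange(-.06,.0601,.001); prof=np.zeros((len(s),3))
    for w in(-.003,-.0015,0,.0015,.003):
        uv=proj(a,o+s[:,None]*ex+w*ey).astype(np.float32)
        prof+=cv2.remap(a['img'].astype(np.float32),uv[:,0].reshape(-1,1),uv[:,1].reshape(-1,1),cv2.INTER_LINEAR)[:,0]/5
    print('R  ',' '.join('%d'%x for x in prof[::2,0])); print('G  ',' '.join('%d'%x for x in prof[::2,1]))
    R=np.minimum(prof[:,0],prof[:,2]); g=prof[:,1]>90
    m=R>130; 
    if m.any(): print('white from %.1f to %.1f mid %.1f'%(1e3*s[m].min(),1e3*s[m].max(),500*(s[m].min()+s[m].max())))
    if g.any(): print('vial %.1f..%.1f'%(1e3*s[g].min(),1e3*s[g].max()))
    uv=proj(a,[o])[0]; u,v=int(uv[0]),int(uv[1])
    cv2.imwrite('pics/'+name,cv2.resize(a['img'][v-27:v+28,u-27:u+28,::-1],(600,600),interpolation=2))
    ob=telemetry.get_obs(); print('t',ob['time_s'],'F',np.round(ob['force'],1),'z',ob['ee_pos'][2],'yaw',ob['eef_rot'][2],'q6',ob['qpos'][5])
E
python3 -m creep '[[[0,0,0],0,0],[[0,0,0],0,0],[[0,0,0],0,0],[[0,0,0],0,0],[[0,0,0],0,0],[[0,0,0],0,0],[[0,0,0],0,0],[[0,0,0],0,0],[[0,0,0],0,0],[[0,0,0],0,0],[[0,0,0],0,0],[[0,0,0],0,0]]'; python3 -c "
from h import *
bub('d1.png')"
```

```text
time_s: 12.55
ee_pos: [0.4695, 0.0856, 0.0699]
eef_rot: [3.141, 0.0, 0.402]
force: [-4.7, -5.1, 11.4]
grip_width: 0.0353
R   244 202 111 56 48 70 89 98 101 100 101 99 98 99 98 98 106 134 195 229 243 241 241 243 244 243 234 199 146 108 98 98 101 100 99 96 88 84 88 94 100 101 100 99 99 99 98 97 97 96 97 99 99 90 71 54 56 75 98 107 108
G   247 206 112 66 90 153 202 221 227 227 226 224 224 224 224 224 225 227 236 242 247 245 245 247 247 247 244 237 229 226 225 225 227 227 226 220 201 189 198 216 226 227 227 227 226 226 225 224 224 225 226 228 228 212 172 108 71 70 93 105 104
white from -60.0 to -5.0 mid -32.5
vial -60.0..60.0
t 12.6 F [-5.1 -5.4 11.3] z 0.06988927066886688 yaw 0.4016709648874899 q6 1.2731472901293857
```

View pics/d1.png

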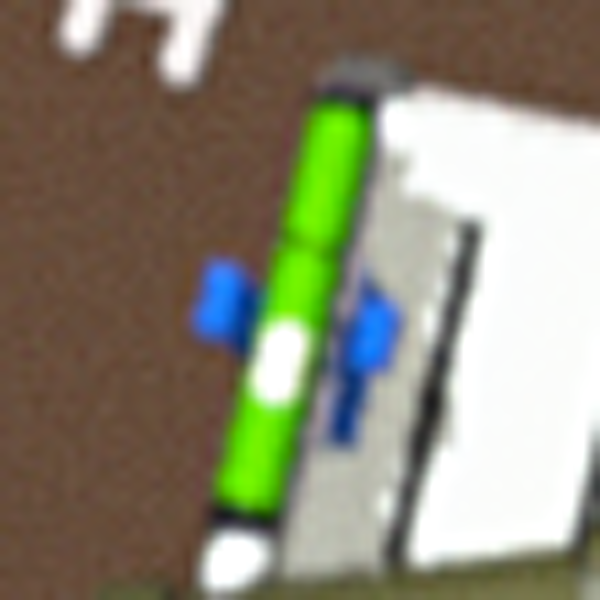

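```bash
python3 -m creep '[[[0,0,0],0,0],[[0,0,0],0,0],[[0,0,0],0,0],[[0,0,0],0,0],[[0,0,0],0,0],[[0,0,0],0,0],[[0,0,0],0,0],[[0,0,0],0,0],[[0,0,0],0,0],[[0,0,0],0,0],[[0,0,0],0,0],[[0,0,0],0,0]]'; python3 -c "
from h import *
bub('d2.png')"
```

```text
time_s: 13.8
ee_pos: [0.4695, 0.0856, 0.0699]
eef_rot: [3.141, 0.0, 0.402]
force: [-5.1, -6.6, 11.4]
grip_width: 0.0354
R   244 203 114 56 47 70 90 99 100 99 101 101 99 98 98 96 104 136 196 230 244 242 240 242 244 243 235 199 148 110 98 98 100 100 99 96 88 85 88 95 100 99 99 102 98 99 101 98 95 97 101 100 98 90 75 55 54 75 99 108 109
G   246 207 114 66 89 152 202 221 224 225 226 226 225 223 224 224 225 228 236 243 247 245 245 247 247 247 244 237 229 226 225 226 226 226 224 219 203 189 196 216 226 227 227 227 226 226 226 225 225 226 227 228 227 211 174 111 71 70 95 107 106
white from -60.0 to -5.0 mid -32.5
vial -60.0..60.0
t 13.85 F [-4.5 -5.  11.8] z 0.06985936068135336 yaw 0.40164614833924284 q6 1.2731348290596105
```

```bash
python3 -m creep '[[[0,0,0],-0.7,0],[[0,0,0],-1.4,0],[[0,0,0],-2.1,0],[[0,0,0],-2.8,0],[[0,0,0],-3.5,0],[[0,0,0],-4.1,0],[[0,0,0],-4.5,0],[[0,0,0],-4.5,0],[[0,0,0],-4.5,0],[[0,0,0],-4.5,0],[[0,0,0],-4.5,0],[[0,0,0],-4.5,0]]';python3 -m creep '[[[0,0,0],0,0],[[0,0,0],0,0],[[0,0,0],0,0],[[0,0,0],0,0],[[0,0,0],0,0],[[0,0,0],0,0],[[0,0,0],0,0],[[0,0,0],0,0],[[0,0,0],0,0],[[0,0,0],0,0],[[0,0,0],0,0],[[0,0,0],0,0]]'; python3 -c "
from h import *
bub('d3.png')"
```

```text
time_s: 15.05
ee_pos: [0.4697, 0.0854, 0.07]
eef_rot: [3.141, 0.0, 1.03]
force: [-2.8, -6.9, 12.0]
grip_width: 0.0358
time_s: 16.25
ee_pos: [0.4698, 0.0854, 0.07]
eef_rot: [3.141, 0.0, 1.03]
force: [-2.2, -7.7, 11.4]
grip_width: 0.0353
R   210 149 76 49 60 83 98 100 99 101 103 101 98 99 99 101 101 100 101 99 93 85 81 99 140 200 232 242 244 245 245 245 241 228 189 140 93 85 91 97 99 101 100 101 100 101 99 99 100 102 101 100 97 87 70 57 67 91 109 112 108
G   213 150 75 77 130 190 221 226 226 226 226 225 225 225 225 226 226 226 227 224 212 192 190 208 229 240 245 247 248 248 248 249 247 243 235 220 193 191 207 224 227 227 227 227 226 226 226 226 228 228 226 228 225 204 158 95 73 86 106 110 105
white from -60.0 to 8.0 mid -26.0
vial -60.0..60.0
t 16.3 F [-2.9 -7.2 11.3] z 0.07000613807608133 yaw 1.0299410752509437 q6 0.6447732830197442
```

View pics/d3.png

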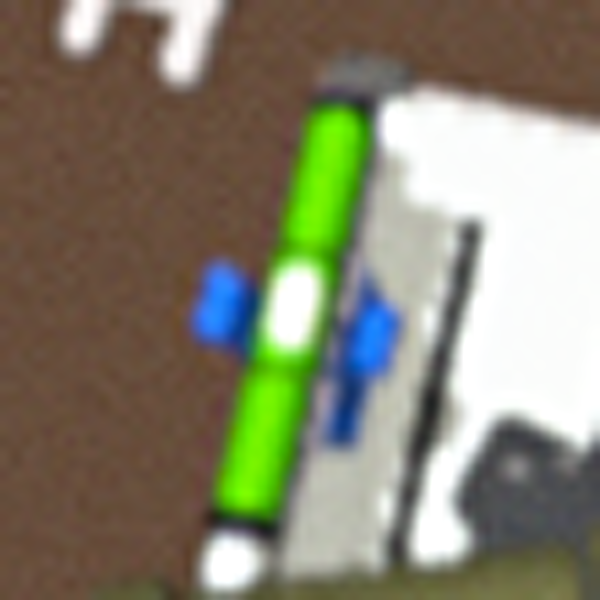

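```bash
cat >> h.py <<'E'
def off():
    r=[]
    for k in range(3):
        a=cam('top'); yaw=np.radians(-14.4); ex=np.array([np.cos(yaw),np.sin(yaw),0]); ey=np.array([-np.sin(yaw),np.cos(yaw),0]); o=np.array([.6015,.1187,.11])
        s=np.arange(-.056,.0601,.0005); p=np.zeros((len(s),3))
        for w in(-.003,-.0015,0,.0015,.003):
            uv=proj(a,o+s[:,None]*ex+w*ey).astype(np.float32)
            p+=cv2.remap(a['img'].astype(np.float32),uv[:,0].reshape(-1,1),uv[:,1].reshape(-1,1),cv2.INTER_LINEAR)[:,0]/5
        c=abs(s)<.045
        m=(p[:,0]>165)&c; e=(p[:,1]>150)
        lo=(s>-.022)&(s<-.0115); hi=(s>.009)&(s<.019)
        rg=(s[lo][p[lo,0].argmin()]+s[hi][p[hi,0].argmin()])/2
        i=np.where(e)[0]; i=i[s[i]>-.054]
        # crude vial ends: contiguous green containing centre
        g=(p[:,1]>150); j0=np.argmin(abs(s)); a0=j0
        while g[a0-1]: a0-=1
        b0=j0
        while g[b0+1]: b0+=1
        r.append((500*(s[m].min()+s[m].max()),1e3*rg,500*(s[a0]+s[b0])))
    print(np.round(r,2)); print('mean bubble,rings,vial',np.mean(r,0)); ob=telemetry.get_obs(); print(ob['time_s'],ob['force'],ob['eef_rot'])
E
python3 -m creep '[[[0,0,0],0,0],[[0,0,0],0,0],[[0,0,0],0,0],[[0,0,0],0,0],[[0,0,0],0,0],[[0,0,0],0,0],[[0,0,0],0,0],[[0,0,0],0,0],[[0,0,0],0,0],[[0,0,0],0,0],[[0,0,0],0,0],[[0,0,0],0,0]]'; python3 -c "
from h import *
off()"
```

```text
time_s: 17.5
ee_pos: [0.4697, 0.0854, 0.07]
eef_rot: [3.141, 0.0, 1.03]
force: [-2.6, -8.0, 11.7]
grip_width: 0.0354
[[-1.5 -1.  -1.5]
 [-1.5 -1.  -1.5]
 [-1.5 -1.  -1.5]]
mean bubble,rings,vial [-1.5 -1.  -1.5]
17.65 [-2.50915484 -7.66277237 10.89598844] [3.14078320e+00 1.49481670e-04 1.02990942e+00]
```

Run:
```python
from h import *
b=cam('side');a=cam('top')
cv2.imwrite('pics/e1.png',np.hstack([cv2.resize(b['img'][150:260,190:300,::-1],(400,400),interpolation=2),cv2.resize(a['img'][150:260,190:300,::-1],(400,400),interpolation=2)]))
```

```text
(no output)
```

View pics/e1.png

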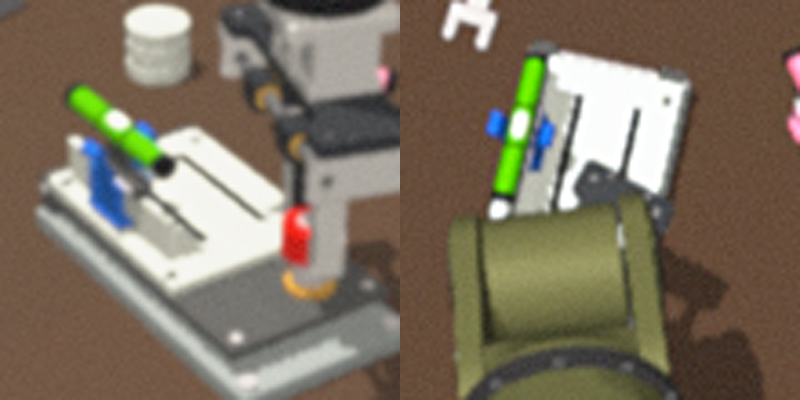

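The side and top views show the level clipped on the rib. The bubble sits between the rings at about (118,122) in the side half and (519,123) in the top half, and the knob is still gripped and pressed.

```bash
python3 -c "
from h import *
print(ctrl.hand_in())"
```

```text
the job is handed in; nothing more can be done
None
```

The level is clipped on the rib and let go. The arm is still gripping the knob, holding it down with the bubble centred. I handed the job in at about 18 s, and the hand-in reported no verdict.

- **Level on the rib:** I picked it up by the thumb rolls, clipped it onto the rib and released it. I then pushed it down again with closed fingers at 14 N. The vial axis measured about 36 mm above the rib top, within about 1 mm of where it should be when fully seated.
- **Knob and frame:** I gripped the knob and pushed it down with about 11–12 N, above the 4–7 N needed to seat the frame. I judged the frame home from that force and from the bubble settling; I did not measure the frame itself. I then turned the knob about 0.63 rad counter-clockwise.
- **Bubble:** In the last readings the bubble was level with the middle of the vial (0.0 mm off), but 0.5 mm off the midpoint of the two rings. That difference is close to the limit of what the camera can resolve.
- **Grip while picking up:** As the jaws opened on the bench, the tool saw up to 24 N upward and the level ended up about 3 mm lower in the grip than planned. I allowed for that when placing it.
- **Other parts:** I did not touch any of the other parts on the bench.

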